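# Spin-check the test blower's fan wheel and park it at the pointer

## Robot

A 6-joint arm with a two-finger parallel gripper is mounted at the origin on the work surface. World frame = base frame: x ahead of the robot, y to its left, z up, the work surface at z = 0. Lengths are in m, angles in rad, forces in N, time in s.
With the tool pointing down it reaches from about 0.3 to 0.875 m from the base axis. Payload 6.4 kg.
Tool frame: the origin (TCP) lies at the very end of the fingers, on their centre line; the grasp point (between the pads) lies 19 mm behind it; x points along the fingers, z is the direction in which the jaws open and shut, and the axes are right-handed (so a half turn about x gives the same grasp; the last joint's range is limited). The gripper opens to 88 mm and grips with 3 to 60 N. Pads are 18 mm wide; open, the fingers measure 123 mm over their backs; the gripper's body (75 mm by 187 mm) begins 45 mm behind the grasp point.
Start: joints at [0.966, 0.181, 1.607, -0, 1.354, -0.206], TCP at [0.223, 0.53, 0.239] pointing down, gripper open.
Joint ranges: [-2.99, 2.99], [-0.89, 2.07], [0.3, 2.58], [-1.14, 4.28], [0, 2.63], [-3.12, 3.12]. Speed limits (rad/s): [2.57, 2.57, 3.01, 3.14, 3.14, 3.14].

## Interface

Orientations are given as [roll, pitch, yaw] about the fixed x, y, z axes, in that order (R = Rz(yaw) Ry(pitch) Rx(roll)).
In Python, from station import manip, cams gives the robot as it stands.
- The arm moves only by the tool jog_arm, never from a script. Its argument "steps" is text: rows parted by semicolons, each of 7 numbers parted by spaces: the shift along the tool's x, y, z in mm, then the turn, a rotation vector about the tool's x, y, z in units of 5 degrees (1.0 is 5 degrees), then the opening, from 0 (shut) to 1 (fully open). In form: tx ty tz rx ry rz grip; .... A call has 1 to 20 rows; each row shifts and turns the commanded pose from where the row before left it, along the tool's axes as they then stand; what a row does not reach is not made up. A row lasts 1/10 s, in which the tool goes at most 50 mm and 8.59 degrees, less where a joint would pass 70% of its speed; a pose out of reach is approached as far as the arm can. A call with a gripper value outside its range is refused whole. The fingers move at their own pace and stop on an object; "force" is the grip in N (left out, the last holds). Time passes only in rows, so rows that do not move let the fingers close. It gives the time, the measured TCP pose, the force and the opening at its end, in the units of the state.
- manip.sense(): the state, without advancing time (a new reading comes with each control period).
- cams.camera(name): name is "side" or "top" or "wrist"; returns the picture (420x560x3 uint8, blue, green, red); there is no depth.
- cams.camera_model(name): a dict with "K" (3x3 intrinsics, pixels), "k1" (the pictures are not rectified: a ray, as slopes to the right and down, at radius r is drawn at 1 + k1 r^2 times it, then the intrinsics apply), "world_to_cam" (4x4, takes a point from world to camera coordinates). Camera axes: x right, y down, z forward; pixel columns grow to the right and rows downward; lengths in m; the calibration is good to about 2 mm. A picture is of the moment at which its call begins: read the wrist's pose just before it. camera_model takes no time and is no camera call; for the wrist camera it gives the pose at the moment of the call.
- manip.sign_off(): hands the job in, once; it reports no verdict.
The state is a dict: "time_s": time; "joint_pos": joint angles; "dq": joint speeds; "effort": joint torques, N m; "tcp_pos": TCP position; "tool_rot": TCP orientation; "wrist_force": force on the tool from outside, world axes, zero at the start; "ft_torque": the same for the moment, N m; "gripper_width": opening from 0.0 (shut) to 1.0 (fully open).
Only numpy, scipy, OpenCV 4.12 (cv2) and the standard library are available. Lean on these libraries where they do the work, as an engineer would, in place of code of your own. Each camera call takes 0.05 s, during which the arm holds its last target. There are 200 camera calls.

## Task

Check that the blower's fan wheel runs free before it is packed: flick its upstanding rib with a fingertip so that the wheel spins briskly, at least a turn in five seconds, and let it run untouched for a good second. While it is still turning, brake it with a fingertip pressed down lightly on its flat top, so that the rib comes to rest in line with the steel pointer on the housing; keep the fingertip on for a moment once it stands still, then lift off and leave it parked there. Do not pinch or lean on the wheel, and leave the loose things where they are.

Things in the scene. Friction and masses are not known exactly. Their poses are not given: they have to be found in the camera images.
- blower: the test blower's housing, a blue square box 280 x 280 x 70 mm lying on the table and fixed there; origin at the centre of its underside, z up. Its deck is its top, 70 mm above the table. The fan wheel turns on its centre; the steel pointer stands on the deck in its -x direction; loose things stand on three corners of the deck, 155 to 160 mm from the centre
- fan_wheel: the grey fan wheel, a flat level disc 200 mm across and 6 mm thick, black vanes beneath, free to turn without limit either way about a vertical axis. Origin on the axis at the disc's top face, 96 mm above the table; z up; its rib lies in its -x direction. 0.3 to 0.5 kg. Low friction: left alone it loses about 0.1 of its speed per second plus 0.15 rad/s each second (3 rad/s dies in some 11 s); it stays where it stops
- hub (a point): the centre of the wheel's hub, on the axis, 8 mm above the disc's top: the hub is 36 mm across and 8 mm high, plus a 3 mm screw head. The wheel's top is flat and bare from 18 to 72 mm from the axis, between the hub and the rib. The motor hangs on soft rubber mounts: pressed down with more than 1 to 3 N, the whole wheel sinks about 1 mm for each further 1.2 N, to a stop at 8 mm, and rises again
- rib (a point): top centre of the index rib, the one upstanding block on the wheel: 26 mm long along the radius (72 to 98 mm from the axis), 12 mm thick, 22 mm high above the disc; this point is 85 mm from the axis and 22 mm above the disc
- pointer (a point): the inner end of the fixed steel pointer on the housing, just outside the wheel's rim, 104 mm from the axis and 2 mm above the disc: a radial tongue 9 mm wide and 25 mm long on a block 44 mm wide and 16 mm deep whose top is 4 mm below the disc's top
- park (a point): the spot above the wheel, on the line from axis to pointer, 85 mm from the axis and 22 mm above the disc, where the top centre of the rib is when the rib is in line with the pointer
- lock_pin: a loose steel pin, 12 mm shank, 22 mm head, 35 mm high in all, standing on a corner of the blower's deck; origin under it; not part of the job
- collar: a loose brass ring, 32 mm across, 14 mm high, lying on a corner of the blower's deck; origin under it; not part of the job
- end_cap: a loose black disc-shaped cap, 34 mm across, 18 mm high, on a corner of the blower's deck; origin under it; not part of the job
- tape_roll: a roll of aluminium tape lying flat on the table, 100 mm across, 48 mm high; origin under it; not part of the job
- screwdriver: a screwdriver lying on the table; not part of the job
- screw_jar: a jar on the table, 64 mm across, 80 mm high; origin under it; not part of the job
- spirit_level: a short aluminium spirit level on the table, 150 x 24 x 45 mm; origin under it; not part of the job

How it is judged:
By the outcome, as a careful person would: the job done as asked, in the order asked, and still so for the second after the job is handed in, with the robot touching nothing.
It also fails if it takes over 48 s, if anything falls off the work surface, if the arm or the gripper's body presses on something with over 40 N, if the wrist force passes 120 N, or if a joint passes its speed limit or range.

## Working session

There is one attempt and no reset: what is moved stays moved. The work goes in short steps, Python scripts to look and compute and a tool call to move; the robot and the scene stay as the last step left them, time stands still between calls to the robot, and variables do not carry over. Pictures are saved under pics/ and viewed, about 8 in all and at most 12, crops included, and the job is handed in when it is done.

Besides the shell and the picture viewer there is one more tool, called after "Emit:" in YAML: its name, and indented under it one key for each argument. jog_arm: Moves the arm, as the interface text tells. Its arguments: {"type":"object","properties":{"steps":{"type":"string"},"force":{"type":"number"}},"required":["steps"]}

```bash
ls; mkdir -p pics
cat > h.py <<'E'
import numpy as np, cv2
from station import manip, cams
def snap(n,f,crop=None,s=1):
    im=cams.camera(n)
    if crop: im=im[crop[1]:crop[3],crop[0]:crop[2]]
    if s!=1: im=cv2.resize(im,None,fx=s,fy=s,interpolation=cv2.INTER_CUBIC)
    cv2.imwrite('pics/'+f,im); return im
def ray(m,u,v):
    K=np.array(m['K']);T=np.array(m['world_to_cam'])
    d=np.array([(u-K[0,2])/K[0,0],(v-K[1,2])/K[1,1]]);p=d.copy()
    for _ in range(20): p=d/(1+m['k1']*(p@p))
    R=T[:3,:3]; return -R.T@T[:3,3], R.T@np.array([p[0],p[1],1])
def at_z(m,u,v,z):
    c,d=ray(m,u,v); return c+d*(z-c[2])/d[2]
def proj(m,P):
    K=np.array(m['K']);T=np.array(m['world_to_cam'])
    q=T[:3,:3]@np.array(P)+T[:3,3]; p=q[:2]/q[2]; p=p*(1+m['k1']*(p@p))
    return K[0,0]*p[0]+K[0,2],K[1,1]*p[1]+K[1,2]
E
python3 - <<'E'
from h import *
print(manip.sense())
a=snap('top','a.png');b=snap('side','b.png')
m=cams.camera_model('top');print(m)
print(cams.camera_model('side'))
E
```

```text
pics
{'time_s': 0.0, 'joint_pos': array([ 9.65697626e-01,  1.81545901e-01,  1.60800159e+00,  3.48439661e-06,
        1.35377151e+00, -2.06283167e-01]), 'dq': array([ 0.00123352, -0.00138601,  0.00024092,  0.00108414,  0.00076318,
       -0.00057789]), 'effort': array([-6.69909641e-04, -4.33867049e+01, -3.41847825e+01,  7.00703426e-02,
        3.85599222e-02, -1.06715809e-04]), 'tcp_pos': array([0.22295512, 0.52944215, 0.2378105 ]), 'tool_rot': array([ 2.93333922,  1.56906998, -2.17786605]), 'wrist_force': array([0.16301398, 1.13191973, 0.74471238]), 'ft_torque': array([ 0.00681314, -0.00026198, -0.02326999]), 'gripper_width': 0.9994499564804268}
{'K': array([[515.16550059,   0.        , 295.29156341],
       [  0.        , 515.16550059, 217.06791983],
       [  0.        ,   0.        ,   1.        ]]), 'k1': 0.06617228745768741, 'world_to_cam': array([[-0.02262604, -0.99971769, -0.00725318,  0.01784682],
       [-0.9956385 ,  0.02318936, -0.09036722,  0.55387079],
       [ 0.09050991,  0.00517689, -0.9958821 ,  1.5752084 ],
       [ 0.        ,  0.        ,  0.        ,  1.        ]])}
{'K': array([[527.96396554,   0.        , 274.62588269],
       [  0.        , 527.96396554, 208.42781549],
       [  0.        ,   0.        ,   1.        ]]), 'k1': -0.17828501751078635, 'world_to_cam': array([[ 0.9954053 , -0.09567182,  0.00389891, -0.55614931],
       [-0.07197879, -0.77450568, -0.62845844,  0.09606596],
       [ 0.06314549,  0.62529022, -0.7778334 ,  1.36470089],
       [ 0.        ,  0.        ,  0.        ,  1.        ]])}
```

View pics/a.png

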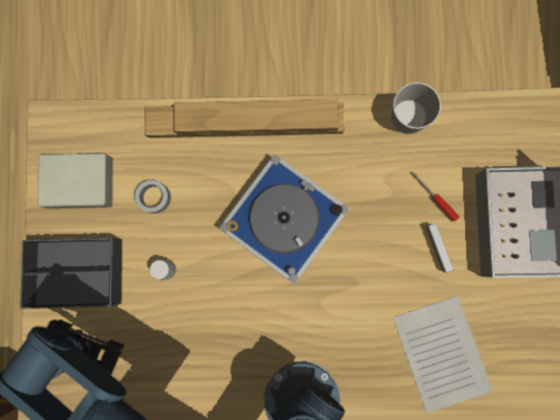

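View pics/b.png

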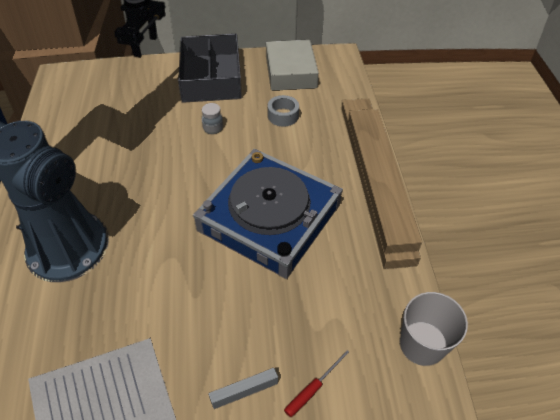

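Top: wheel at about (284,217), rib near (297,241), pointer near (308,186). I'll enlarge both.

Run:
```python
from h import *
a=cv2.imread('pics/a.png')[150:290,210:360]; b=cv2.imread('pics/b.png')[140:280,180:360]
cv2.imwrite('pics/c.png',cv2.resize(a,None,fx=4,fy=4,interpolation=cv2.INTER_CUBIC))
cv2.imwrite('pics/d.png',cv2.resize(b,None,fx=4,fy=4,interpolation=cv2.INTER_CUBIC))
```

```text
(no output)
```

View pics/c.png

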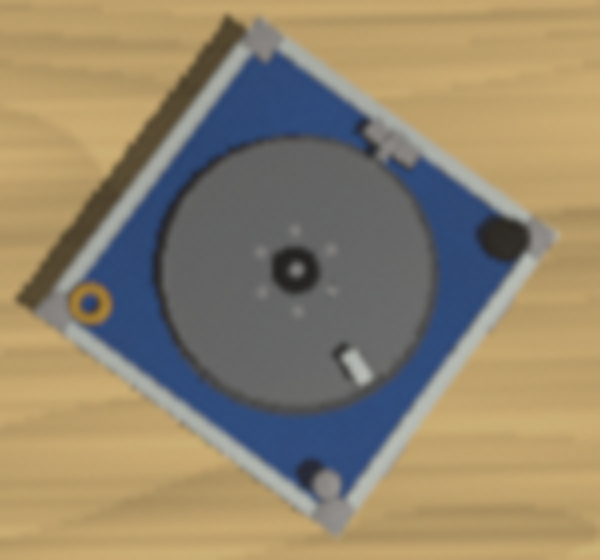

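View pics/d.png

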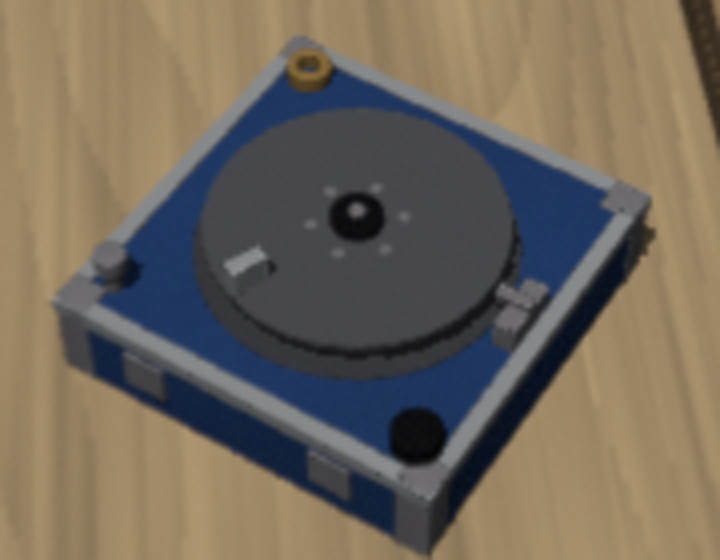

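Run:
```python
from h import *
mt=cams.camera_model('top');ms=cams.camera_model('side')
T=lambda x,y,z:at_z(mt,(x+.5)/4-.5+210,(y+.5)/4-.5+150,z)
S=lambda x,y,z:at_z(ms,(x+.5)/4-.5+180,(y+.5)/4-.5+140,z)
def tri(pt,ps):
    A=[];b=[]
    for m,(u,v) in((mt,pt),(ms,ps)):
        c,d=ray(m,u,v);d/=np.linalg.norm(d);P=np.eye(3)-np.outer(d,d);A.append(P);b.append(P@c)
    return np.linalg.solve(sum(A),sum(b))
f=lambda x,y,o:((x+.5)/4-.5+o[0],(y+.5)/4-.5+o[1])
ht,hs=T(296,270,.107),S(357,210,.107);print('hub',ht,hs,tri(f(296,270,(210,150)),f(357,210,(180,140))))
# wheel outline top/side
for c in [T(162,270,.096),T(436,270,.096),T(297,136,.096),T(297,409,.096)]:print('rim',c)
for c in [S(200,230,.096),S(516,235,.096),S(357,108,.096),S(357,350,.096)]:print('rimS',c)
rt,rs=T(357,368,.118),S(244,260,.118);print('rib',rt,rs)
pt,ps=T(381,155,.098),S(500,293,.098);print('ptr',pt,ps)
for n,a,c in(('top',T,[(265,18),(557,237),(335,533),(33,308)]),('side',S,[(300,38),(651,200),(430,495),(55,298)])):
    q=np.array([a(*x,.07) for x in c]);print(n,q.round(4),q.mean(0))
for n,c,r,p in(('T',ht,rt,pt),('S',hs,rs,ps)):
    for x in(r,p):
        d=x-c;print(n,np.hypot(*d[:2]),np.degrees(np.arctan2(d[1],d[0])))
```

```text
hub [0.54732673 0.03908259 0.107     ] [0.54744687 0.03980661 0.107     ] [0.54731649 0.03906026 0.10786245]
rim [0.55064683 0.13881781 0.096     ]
rim [ 0.54591266 -0.06444879  0.096     ]
rim [0.64871693 0.03656716 0.096     ]
rim [0.44541046 0.04076041 0.096     ]
rimS [0.44708051 0.04180047 0.096     ]
rimS [0.64711076 0.01903677 0.096     ]
rimS [0.55622714 0.13896234 0.096     ]
rimS [ 0.5382558  -0.06264814  0.096     ]
rib [ 0.47365935 -0.00416328  0.118     ] [ 0.47369946 -0.003633    0.118     ]
ptr [ 0.63263751 -0.02572901  0.098     ] [ 0.63046341 -0.02833898  0.098     ]
top [[ 0.7442  0.0597  0.07  ]
 [ 0.5711 -0.1574  0.07  ]
 [ 0.3532  0.0151  0.07  ]
 [ 0.5266  0.2387  0.07  ]] [0.54878092 0.03903663 0.07      ]
side [[ 0.5242  0.2352  0.07  ]
 [ 0.745   0.0624  0.07  ]
 [ 0.5734 -0.1544  0.07  ]
 [ 0.3515  0.0158  0.07  ]] [0.54853423 0.03976259 0.07      ]
T 0.08542300090510471 -149.5852631002073
T 0.10713763285259975 -37.22436345585215
S 0.08559018465792173 -149.50054254098401
S 0.10740375912797687 -39.381463421473825
```

```bash
cat >> h.py <<'E'
from scipy.spatial.transform import Rotation as Ro
def plan(P,jaw):
    s=manip.sense();R=Ro.from_euler('xyz',s['tool_rot']);z=np.array([np.cos(np.radians(jaw)),np.sin(np.radians(jaw)),0]);x=np.array([0,0,-1.])
    G=Ro.from_matrix(np.c_[x,np.cross(z,x),z])
    print('t',round(s['time_s'],2),'tcp',s['tcp_pos'].round(4),'jaw',np.degrees(np.arctan2(*R.as_matrix()[1::-1,2])).round(1),'F',s['wrist_force'].round(2),'q',s['joint_pos'].round(2))
    print('rotvec/5deg',(np.degrees((R.inv()*G).as_rotvec())/5).round(2),'shift mm, after turn',(G.inv().apply(np.array(P)-s['tcp_pos'])*1e3).round(1))
E
python3 - <<'E'
from h import *
a=np.radians(-149.5);h=np.array([.5474,.0393]);t=np.array([-np.sin(a),np.cos(a)]);r=h+.086*np.array([np.cos(a),np.sin(a)])
p=r-.046*t;print(p,t)
for j in(30.5,-149.5):plan([*p,.160],j)
E
```

```text
[0.44995313 0.03528664] [ 0.50753836 -0.86162916]
t 0.1 tcp [0.223  0.5295 0.2379] jaw 67.2 F [ 0.02 -0.5  -0.3 ] q [ 0.97  0.18  1.61  0.    1.35 -0.21]
rotvec/5deg [ 7.33 -0.02  0.  ] shift mm, after turn [  77.9 -541.   -55.3]
t 0.1 tcp [0.223  0.5295 0.2379] jaw 67.2 F [ 0.02 -0.5  -0.3 ] q [ 0.97  0.18  1.61  0.    1.35 -0.21]
rotvec/5deg [-2.867e+01 -0.000e+00 -2.000e-02] shift mm, after turn [ 77.9 541.   55.3]
```

Emit:
jog_arm:
  steps: "0 0 0 1.47 0 0 0; 0 0 0 1.47 0 0 0; 0 0 0 1.47 0 0 0; 0 0 0 1.47 0 0 0; 0 0 0 1.47 0 0 0; 0 -36 -4 0 0 0 0; 0 -36 -4 0 0 0 0; 0 -36 -4 0 0 0 0; 0 -36 -4 0 0 0 0; 0 -36 -4 0 0 0 0; 0 -36 -4 0 0 0 0; 0 -36 -4 0 0 0 0; 0 -36 -4 0 0 0 0; 0 -36 -4 0 0 0 0; 0 -36 -4 0 0 0 0; 0 -36 -4 0 0 0 0; 0 -36 -4 0 0 0 0; 0 -36 -4 0 0 0 0; 0 -36 -3 0 0 0 0; 0 -36 0 0 0 0 0"
  force: 10

```text
time_s: 2.1
tcp_pos: [0.4492, 0.0348, 0.2385]
tool_rot: [2.282, 1.57, 2.812]
wrist_force: [1.5, 0.4, -0.1]
gripper_width: 0.004
```

Emit:
jog_arm:
  steps: "40 0 0 0 0 0 0; 38 0 0 0 0 0 0; 0 0 0 0 0 0 0; 0 0 0 0 0 0 0"

```text
time_s: 2.5
tcp_pos: [0.4486, 0.0364, 0.1608]
tool_rot: [2.4, 1.569, 2.93]
wrist_force: [0.4, -0.8, 0.8]
gripper_width: 0.007
```

Run:
```python
from h import *
plan([.44995,.03529,.105],30.5)
snap('wrist','w1.png');snap('side','s1.png',(150,20,360,280),2.3)
m=cams.camera_model('wrist')
for P in([.5474,.0393,.107],[.4733,-.0043,.118]):print(proj(m,P))
plan([.44995,.03529,.105],30.5)
```

```text
t 2.5 tcp [0.4486 0.0364 0.1608] jaw 30.4 F [ 0.44 -0.76  0.81] q [-0.18 -0.01  1.98  0.    1.17 -0.71]
rotvec/5deg [-0.02 -0.02 -0.02] shift mm, after turn [55.8 -1.7  0.5]
(np.float64(386.0241779973055), np.float64(285.96316702119327))
(np.float64(277.0651533785262), np.float64(294.74379414674587))
t 2.6 tcp [0.4503 0.0363 0.1627] jaw 30.4 F [ 0.98  0.23 -0.55] q [-0.18 -0.01  1.98  0.    1.17 -0.71]
rotvec/5deg [-0.01  0.02  0.02] shift mm, after turn [57.7 -0.7 -0.9]
```

View pics/w1.png

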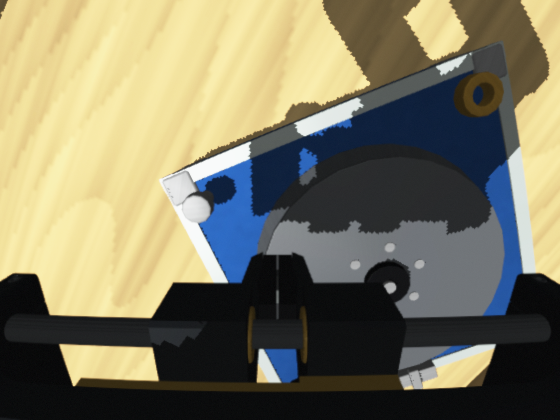

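View pics/s1.png

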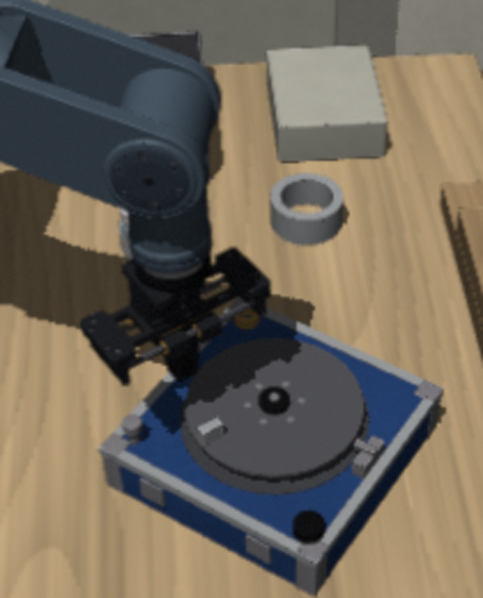

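Wrist view: hub at (390,287), projected at (386,286), so they agree to about 1–2 mm. The fingertip sits on the +y side of the rib, clear of the lock pin. Next I lower and flick.

Emit:
jog_arm:
  steps: "28 0 0 0 0 0 0; 27 0 0 0 0 0 0; 0 0 0 0 0 0 0; 0 0 0 0 0 0 0"

```text
time_s: 3.0
tcp_pos: [0.45, 0.0364, 0.1073]
tool_rot: [-0.712, 1.569, -0.181]
wrist_force: [-1.0, -0.3, -0.4]
gripper_width: 0.008
```

Emit:
jog_arm:
  steps: "0 -8 0 0 0 0 0; 0 -22 0 0 0 0 0; 0 -22 0 0 0 0 0; 0 -6 0 0 0 0 0; -25 6 0 0 0 0 0; -25 0 0 0 0 0 0"

```text
time_s: 3.6
tcp_pos: [0.4748, -0.0083, 0.1566]
tool_rot: [2.158, 1.569, 2.688]
wrist_force: [-0.5, -1.1, 0.9]
gripper_width: 0.005
```

Run:
```python
from h import *
plan([.5246,.078,.150],30.5)
a=snap('side','f1.png',(190,140,350,270),2.5)
t1=manip.sense()['time_s'];b=snap('side','f2.png',(190,140,350,270),2.5)
print(t1)
for _ in range(2): b=snap('side','f2.png',(190,140,350,270),2.5)
print(manip.sense()['time_s'])
cv2.imwrite('pics/f.png',np.hstack([a,b]))
```

```text
t 3.6 tcp [ 0.4748 -0.0083  0.1566] jaw 30.4 F [-0.48 -1.15  0.92] q [-0.27  0.05  1.93  0.    1.16 -0.8 ]
rotvec/5deg [-0.03 -0.01 -0.01] shift mm, after turn [ 6.6 49.1 86.7]
3.65
3.8
```

View pics/f.png

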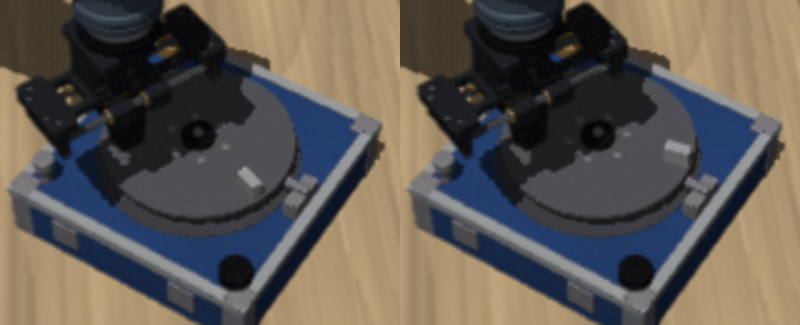

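```bash
cat >> h.py <<'E'
H=np.array([.5474,.0395])
MS=cams.camera_model('side')
ANG=np.arange(-180,180,1.)
def ribpatch(a,z=.118,n=(7,5),off=0):
    a=np.radians(a);e=np.array([np.cos(a),np.sin(a)]);t=np.array([-e[1],e[0]])
    return [proj(MS,[*(H+r*e+w*t),z]) for r in np.linspace(.075,.095,n[0]) for w in np.linspace(-.004,.004,n[1])]
MAP=np.array([ribpatch(a) for a in ANG]).astype(np.float32)
def rib(im):
    g=cv2.cvtColor(im,cv2.COLOR_BGR2GRAY)
    v=cv2.remap(g,MAP[...,0],MAP[...,1],cv2.INTER_LINEAR).astype(float).mean(1)
    # 18px-free score: patch minus surroundings
    s=v-(np.roll(v,14)+np.roll(v,-14))/2
    i=s.argmax(); w=np.clip(s-s[i]*.5,0,None); k=np.arange(i-8,i+9)%360
    return ANG[i]+(w[k]*np.arange(-8,9)).sum()/w[k].sum(), s[i]
E
python3 - <<'E'
from h import *
print(rib(cv2.imread('pics/b.png')))
for n in('f1','f2'):
    im=np.zeros((420,560,3),np.uint8)+60
    im[140:270,190:350]=cv2.resize(cv2.imread(f'pics/{n}.png'),(160,130),interpolation=cv2.INTER_AREA);print(rib(im))
    K=cv2.imread(f'pics/{n}.png')
u=190+250/2.5;v=140+177/2.5
for u,v in((290,210.8),(190+277/2.5,200)):
    p=at_z(MS,u,v,.118)[:2]-H;print(np.hypot(*p),np.degrees(np.arctan2(p[1],p[0])))
E
```

```text
(np.float64(-149.60703971119133), np.float64(61.67142857142858))
(np.float64(-59.11132013741207), np.float64(64.8))
(np.float64(-26.593084479371317), np.float64(61.457142857142856))
0.08655568914916913 -58.46372664729726
0.08681043669516396 -29.021688450120994
```

Emit:
jog_arm:
  steps: "0 16 29 0 0 0 0; 0 17 29 0 0 0 0; 0 16 29 0 0 0 0; 0 0 0 0 0 0 0; 0 0 0 0 0 0 0; 25 0 0 0 0 0 0; 20 0 0 0 0 0 0; 0 0 0 0 0 0 0; 0 0 0 0 0 0 0; 0 0 0 0 0 0 0"

```text
time_s: 4.8
tcp_pos: [0.5262, 0.0772, 0.1117]
tool_rot: [-0.669, 1.569, -0.139]
wrist_force: [-0.2, -0.5, -0.0]
gripper_width: 0.006
```

Run:
```python
from h import *
S=[]
for i in range(10):
    s=manip.sense();im=cams.camera('side');S.append([*s['tcp_pos'],*s['wrist_force']]);print(round(s['time_s'],2),*np.round(rib(im),1))
S=np.array(S);print(S.mean(0).round(4),S.std(0).round(4));cv2.imwrite('pics/g.png',im)
plan([.5246,.078,.101],30.5)
```

```text
4.8 -169.9 67.5
4.85 -160.3 66.4
4.9 -151.0 68.4
4.95 -141.6 67.6
5.0 -132.2 66.3
5.05 -122.8 63.9
5.1 -113.3 64.7
5.15 -104.0 64.8
5.2 -94.7 64.8
5.25 -85.2 65.2
[ 0.5261  0.0776  0.1115  0.0737 -0.0837 -0.042 ] [2.000e-04 2.000e-04 4.000e-04 3.285e-01 4.705e-01 3.449e-01]
t 5.3 tcp [0.5257 0.0778 0.1108] jaw 30.4 F [-0.06 -0.35 -0.57] q [-0.08  0.24  1.82 -0.    1.08 -0.61]
rotvec/5deg [-0.02  0.    0.  ] shift mm, after turn [ 9.8  0.7 -0.8]
```

```bash
cat > sim.py <<'E'
import numpy as np
def passes(t,a,w,tgt=-38.3,c=.1,f=.15):
    a=np.radians(a);n=None;dt=.001;tgt=np.radians(tgt);out=[];p=np.floor((a-tgt)/2/np.pi)
    while w>0:
        a+=w*dt;w-=(c*w+f)*dt;t+=dt
        q=np.floor((a-tgt)/2/np.pi)
        if q>p: out.append((round(t,2),round(w,2)));p=q
    return out,round(t,2),np.degrees(a)%360
if __name__=='__main__':
    for c,f in((.1,.15),(.08,.15),(.12,.15),(.1,.13),(.1,.17)):print(c,f,passes(5.025,-127.5,3.283,c=c,f=f))
E
python3 sim.py
```

```text
0.1 0.15 ([(5.52, 3.05), (8.0, 2.05), (12.71, 0.72)], 16.62, np.float64(36.9650296614883))
0.08 0.15 ([(5.52, 3.08), (7.89, 2.23), (11.67, 1.16)], 17.67, np.float64(144.92587824896316))
0.12 0.15 ([(5.52, 3.02), (8.12, 1.88)], 15.76, np.float64(311.20130242515006))
0.1 0.13 ([(5.52, 3.06), (7.96, 2.12), (12.18, 0.94)], 17.62, np.float64(95.0702896432889))
0.1 0.17 ([(5.52, 3.04), (8.04, 1.99), (13.62, 0.41)], 15.78, np.float64(346.09906751802407))
```

Emit:
jog_arm:
  steps: "5 0 0 0 0 0 0; 5 0 0 0 0 0 0; 0 0 0 0 0 0 0; 0 0 0 0 0 0 0; 0 0 0 0 0 0 0; 0 0 0 0 0 0 0; 0 0 0 0 0 0 0; 0 0 0 0 0 0 0; 0 0 0 0 0 0 0; 0 0 0 0 0 0 0; 0 0 0 0 0 0 0; 0 0 0 0 0 0 0; 0 0 0 0 0 0 0"

```text
time_s: 6.6
tcp_pos: [0.5256, 0.0778, 0.1007]
tool_rot: [-3.108, 1.571, -2.578]
wrist_force: [-0.3, 0.7, -0.4]
gripper_width: 0.005
```

```bash
cat > meas.py <<'E'
from h import *
from sim import passes
import sys
S=[]
for i in range(int(sys.argv[1])):
    s=manip.sense();a,q=rib(cams.camera('side'));S.append([s['time_s'],a,q,*s['tcp_pos'],*s['wrist_force']])
S=np.array(S);a=np.degrees(np.unwrap(np.radians(S[:,1])));k=S[:,2]>40
t=S[:,0];tm=t[k].mean();w,b=np.polyfit(t[k]-tm,a[k],1)
print('n',k.sum(),'q',S[:,2].min().round(),'t',tm.round(3),'ang',b.round(1),'w',np.radians(w).round(3),'now',manip.sense()['time_s'],'last',a[-1].round(1),'res',np.abs(a[k]-np.polyval([w,b],t[k]-tm)).max().round(1))
print(S[:,3:].mean(0).round(4))
for c,f in((.1,.15),(.09,.15),(.11,.15),(.1,.14),(.1,.16)):print(c,f,passes(tm,b,np.radians(w),c=c,f=f))
E
python3 meas.py 8
```

```text
n 4 q 25.0 t 6.875 ang 184.4 w 2.243 now 7.0 last 194.5 res 0.5
[ 0.5257  0.0778  0.1007 -0.2389 -0.0639 -0.2694]
0.1 0.15 ([(np.float64(8.06), np.float64(1.83)), (np.float64(15.36), np.float64(0.1))], np.float64(16.02), np.float64(323.595029662005))
0.09 0.15 ([(np.float64(8.05), np.float64(1.85)), (np.float64(13.98), np.float64(0.4))], np.float64(16.35), np.float64(347.60461098324015))
0.11 0.15 ([(np.float64(8.06), np.float64(1.8))], np.float64(15.72), np.float64(301.82714306040145))
0.1 0.14 ([(np.float64(8.05), np.float64(1.84)), (np.float64(14.25), np.float64(0.34))], np.float64(16.44), np.float64(342.36268250501405))
0.1 0.16 ([(np.float64(8.06), np.float64(1.81))], np.float64(15.64), np.float64(306.20110350753237))
```

Emit:
jog_arm:
  steps: "0 0 0 0 0 0 0; 0 0 0 0 0 0 0; 0 0 0 0 0 0 0"

```text
time_s: 7.3
tcp_pos: [0.5256, 0.0778, 0.1007]
tool_rot: [2.476, 1.571, 3.006]
wrist_force: [-0.6, -0.3, 0.5]
gripper_width: 0.005
```

```bash
python3 meas.py 10
```

```text
n 10 q 64.0 t 7.525 ang -84.1 w 2.394 now 7.8 last -53.7 res 0.5
[ 0.5256  0.0777  0.1007 -0.0674  0.0332 -0.1119]
0.1 0.15 ([(np.float64(7.87), np.float64(2.26)), (np.float64(11.75), np.float64(1.05))], np.float64(17.07), np.float64(107.8916055603637))
0.09 0.15 ([(np.float64(7.87), np.float64(2.27)), (np.float64(11.62), np.float64(1.14))], np.float64(17.42), np.float64(135.31484259410223))
0.11 0.15 ([(np.float64(7.87), np.float64(2.25)), (np.float64(11.9), np.float64(0.96))], np.float64(16.74), np.float64(83.10088191467918))
0.1 0.14 ([(np.float64(7.87), np.float64(2.27)), (np.float64(11.68), np.float64(1.1))], np.float64(17.5), np.float64(128.07940443222958))
0.1 0.16 ([(np.float64(7.87), np.float64(2.26)), (np.float64(11.83), np.float64(1.0))], np.float64(16.67), np.float64(89.15003095955194))
```

Emit:
jog_arm:
  steps: "-5 0 0 0 0 0 0; 0 0 0 0 0 0 0; 0 0 0 0 0 0 0; 0 0 0 0 0 0 0; 5 0 0 0 0 0 0"

```text
time_s: 8.3
tcp_pos: [0.5262, 0.0777, 0.1011]
tool_rot: [-0.607, 1.569, -0.077]
wrist_force: [-0.2, -0.8, -0.8]
gripper_width: 0.007
```

Run:
```python
from h import *
for i in range(4):
    s=manip.sense();print(s['time_s'],s['tcp_pos'][2]);cams.camera('side')
```

```text
8.3 0.10111334293765242
8.35 0.09983243602515032
8.4 0.09985708745887313
8.45 0.1000880728893532
```

Emit:
jog_arm:
  steps: "1.5 0 0 0 0 0 0; 0 0 0 0 0 0 0; 0 0 0 0 0 0 0; 0 0 0 0 0 0 0; 0 0 0 0 0 0 0; 0 0 0 0 0 0 0; 0 0 0 0 0 0 0; 0 0 0 0 0 0 0; 0 0 0 0 0 0 0; 0 0 0 0 0 0 0; 0 0 0 0 0 0 0; 0 0 0 0 0 0 0; 0 0 0 0 0 0 0; 0 0 0 0 0 0 0; 0 0 0 0 0 0 0"

```text
time_s: 10.0
tcp_pos: [0.5257, 0.0777, 0.0992]
tool_rot: [-2.489, 1.571, -1.958]
wrist_force: [-0.6, 0.4, 1.1]
gripper_width: 0.006
```

```bash
python3 meas.py 8
```

```text
n 8 q 64.0 t 10.175 ang -143.7 w 1.588 now 10.4 last -127.8 res 0.0
[0.5257 0.0778 0.0992 0.1522 0.0367 0.1893]
0.1 0.15 ([(np.float64(11.49), np.float64(1.21))], np.float64(17.4), np.float64(145.81295067255078))
0.09 0.15 ([(np.float64(11.48), np.float64(1.23))], np.float64(17.61), np.float64(157.3690697900166))
0.11 0.15 ([(np.float64(11.5), np.float64(1.19))], np.float64(17.2), np.float64(135.1741028150927))
0.1 0.14 ([(np.float64(11.49), np.float64(1.22))], np.float64(17.76), np.float64(158.25201110562602))
0.1 0.16 ([(np.float64(11.5), np.float64(1.19))], np.float64(17.07), np.float64(134.38628202588345))
```

Emit:
jog_arm:
  steps: "0 0 0 0 0 0 0; 0 0 0 0 0 0 0; 0 0 0 0 0 0 0; 0 0 0 0 0 0 0; 0 0 0 0 0 0 0; 0 0 0 0 0 0 0"

```text
time_s: 11.0
tcp_pos: [0.5256, 0.0778, 0.0992]
tool_rot: [2.146, 1.571, 2.676]
wrist_force: [-0.0, 0.0, -0.1]
gripper_width: 0.005
```

```bash
python3 meas.py 5
```

```text
n 5 q 65.0 t 11.1 ang -64.1 w 1.361 now 11.25 last -56.3 res 0.1
[ 0.5256  0.0778  0.0992 -0.022  -0.1068  0.1963]
0.1 0.15 ([(np.float64(11.44), np.float64(1.26))], np.float64(17.56), np.float64(160.88221830450263))
0.09 0.15 ([(np.float64(11.44), np.float64(1.27))], np.float64(17.73), np.float64(169.0722572717474))
0.11 0.15 ([(np.float64(11.44), np.float64(1.26))], np.float64(17.39), np.float64(153.29129592574208))
0.1 0.14 ([(np.float64(11.44), np.float64(1.27))], np.float64(17.89), np.float64(171.07695913640387))
0.1 0.16 ([(np.float64(11.44), np.float64(1.26))], np.float64(17.26), np.float64(151.55382262331625))
```

Run:
```python
from h import *
cams.camera('side');print(manip.sense()['time_s'])
```

```text
11.3
```

Emit:
jog_arm:
  steps: "4.3 0 0 0 0 0 0; 0 0 0 0 0 0 0"

```text
time_s: 11.5
tcp_pos: [0.5258, 0.0776, 0.0947]
tool_rot: [-1.448, 1.571, -0.917]
wrist_force: [0.2, -0.8, 3.4]
gripper_width: 0.005
```

Run:
```python
from h import *
for i in range(5):
    s=manip.sense();im=cams.camera('side');print(round(s['time_s'],2),np.round(rib(im),1),s['tcp_pos'].round(4),s['wrist_force'].round(2))
cv2.imwrite('pics/k.png',im)
```

```text
11.5 [-42.4  62.6] [0.5258 0.0776 0.0947] [ 0.22 -0.83  3.4 ]
11.55 [-42.4  63. ] [0.5258 0.0777 0.095 ] [-0.01 -0.69  2.77]
11.6 [-42.4  62.9] [0.5259 0.0777 0.0951] [-0.47 -0.71  3.16]
11.65 [-42.4  63. ] [0.5259 0.0777 0.0951] [-0.6  -1.21  2.9 ]
11.7 [-42.4  62.7] [0.5259 0.0777 0.0952] [-0.19 -0.63  3.43]
```

Run:
```python
from h import *
im=cv2.imread('pics/k.png');x0,y0,s=260,170,8
c=cv2.resize(im[y0:y0+65,x0:x0+80],None,fx=s,fy=s,interpolation=cv2.INTER_CUBIC)
for a,col in((-38.3,(0,255,0)),(-42.4,(0,0,255))):
    e=np.array([np.cos(np.radians(a)),np.sin(np.radians(a))])
    for z,r0,r1 in((.118,.072,.098),(.098,.104,.129)):
        P=[((np.array(proj(MS,[*(H+r*e),z]))-[x0,y0]+.5)*s).astype(int).tolist() for r in(r0,r1)];cv2.line(c,P[0],P[1],col,1)
cv2.imwrite('pics/k2.png',c)
```

```text
(no output)
```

View pics/k2.png

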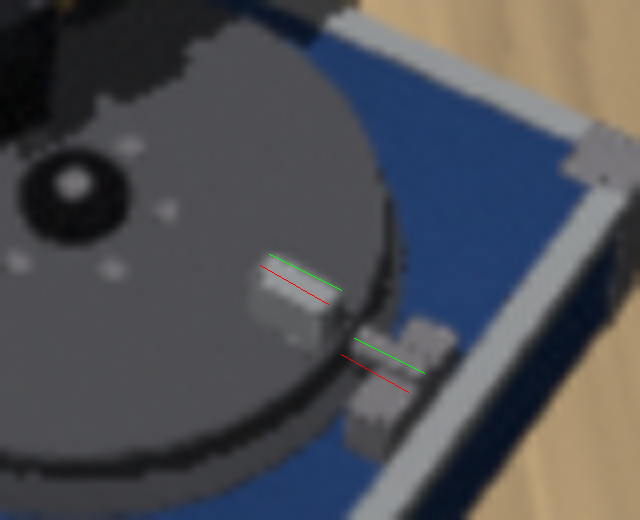

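The rib stands at about −42°, while the pointer is at −37 to −38.5°: 4–5° short. Brake timing is now calibrated (the wheel stops about 0.083 s after the row starts) and 36 s remain, so I'll repeat the whole flick–run–brake cycle rather than drag the wheel.

Emit:
jog_arm:
  steps: "-10 0 0 0 0 0 0; -25 0 0 0 0 0 0; -25 0 0 0 0 0 0; 0 0 0 -1.17 0 0 0; 0 0 0 -1.17 0 0 0; 0 0 0 -1.17 0 0 0; 0 0 0 0 0 0 0; 0 0 0 0 0 0 0"

```text
time_s: 12.55
tcp_pos: [0.5255, 0.0778, 0.1551]
tool_rot: [1.438, 1.571, 2.273]
wrist_force: [-1.3, -0.5, 0.4]
gripper_width: 0.003
```

Run:
```python
from h import *
manip.sense();im=cams.camera('side');print(rib(im))
m=cams.camera_model('wrist');w=cams.camera('wrist');cv2.imwrite('pics/w2.png',w);import pickle;pickle.dump(m,open('w2.pkl','wb'))
plan([.5738,-.0596,.1065],48)
print([proj(m,[*(H+r*np.array([np.cos(np.radians(-38.3)),np.sin(np.radians(-38.3))])),z]) for r,z in((0,.107),(.104,.098),(.129,.098))])
```

```text
(np.float64(-40.366943203573705), np.float64(65.14285714285717))
t 12.65 tcp [0.5256 0.0778 0.155 ] jaw 47.8 F [0.03 0.13 0.27] q [-0.08  0.18  1.79  0.    1.17 -0.91]
rotvec/5deg [-0.03 -0.   -0.  ] shift mm, after turn [  48.5 -127.8  -69.8]
[(np.float64(259.92808441671025), np.float64(287.2282380513761)), (np.float64(270.5211498146104), np.float64(380.5532019108665)), (np.float64(272.53296595196906), np.float64(400.2229889105854))]
```

View pics/w2.png

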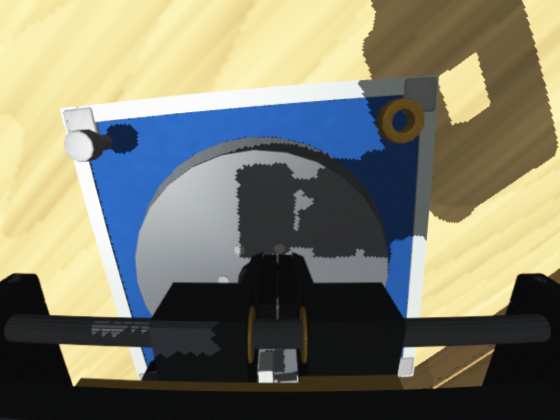

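```bash
cat > cmp.py <<'E'
from h import *
import sys
def tile(im,m,cx,cy,s,w,hh,angs):
    x0,y0=cx-w//2,cy-hh//2
    c=cv2.resize(im[y0:y0+hh,x0:x0+w],None,fx=s,fy=s,interpolation=cv2.INTER_CUBIC)
    for a,col in angs:
        e=np.array([np.cos(np.radians(a)),np.sin(np.radians(a))])
        for z,r0,r1 in((.118,.072,.098),(.098,.104,.129)):
            P=[((np.array(proj(m,[*(H+r*e),z]))-[x0,y0]+.5)*s).astype(int).tolist() for r in(r0,r1)];cv2.line(c,P[0],P[1],col,1)
    return c
s=manip.sense();a=[]
for _ in range(3): im=cams.camera('side');a.append(rib(im)[0])
print(s['time_s'],np.round(a,2))
t=cams.camera('top') if len(sys.argv)>2 else cv2.imread('pics/a.png')
A=((-38.3,(0,255,0)),)
cv2.imwrite('pics/'+sys.argv[1],np.hstack([tile(im,MS,303,211,10,40,56,A),tile(t,cams.camera_model('top'),307,191,10,38,56,A)]))
E
python3 cmp.py m1.png
```

```text
12.65 [-40.35 -40.36 -40.35]
```

View pics/m1.png

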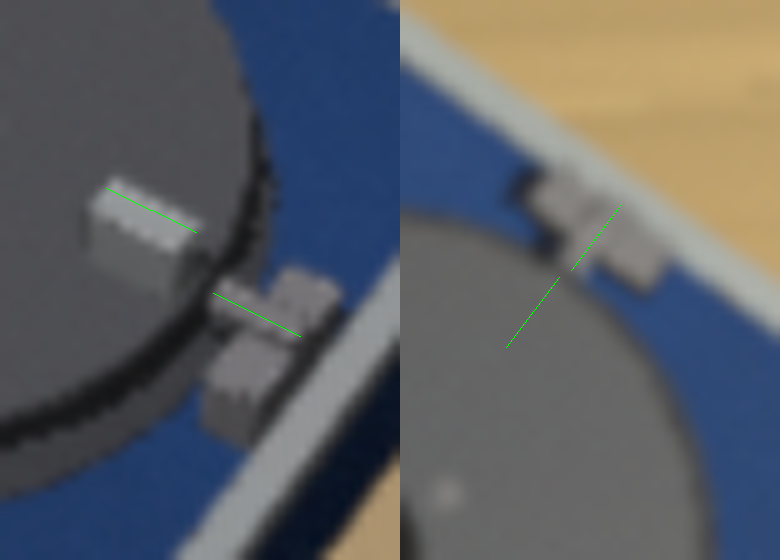

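The rib drifted to −40.4° on lift-off, about 2° short of the pointer (−38.2°). It was also held still for only about 0.35 s. There is time for a cleaner run with a longer hold, so I'll repeat the cycle.

Emit:
jog_arm:
  steps: "0 -32 -17 0 0 0 0; 0 -32 -17 0 0 0 0; 0 -33 -17 0 0 0 0; 0 -32 -16 0 0 0 0; 0 0 0 0 0 0 0; 25 0 0 0 0 0 0; 23 0 0 0 0 0 0; 0 0 0 0 0 0 0; 0 0 0 0 0 0 0"

```text
time_s: 13.7
tcp_pos: [0.5762, -0.0578, 0.1069]
tool_rot: [1.927, 1.569, 2.764]
wrist_force: [0.1, 0.1, 0.3]
gripper_width: 0.01
```

Run:
```python
from h import *
print(rib(cams.camera('side')))
plan([.5766,-.0589,.1065],49.6)
```

```text
(np.float64(-136.62049898853675), np.float64(24.75714285714286))
t 13.75 tcp [ 0.5769 -0.058   0.1078] jaw 48.0 F [-0.37 -0.52 -0.18] q [-0.3   0.34  1.7   0.    1.1  -1.14]
rotvec/5deg [-0.33  0.    0.01] shift mm, after turn [ 1.3 -0.3 -0.9]
```

Emit:
jog_arm:
  steps: "0 0 8 0 0 0 0; 0 0 18 0 0 0 0; 0 0 18 0 0 0 0; 0 0 6 0 0 0 0; -25 0 -4 0 0 0 0; -25 0 0 0 0 0 0; 0 32 2 0 0 0 0; 0 33 2 0 0 0 0; 0 33 2 0 0 0 0; 0 33 2 0 0 0 0; 0 0 0 0 0 0 0; 0 0 0 0 0 0 0"

```text
time_s: 14.95
tcp_pos: [0.516, 0.0701, 0.1576]
tool_rot: [-1.064, 1.569, -0.226]
wrist_force: [0.5, -0.6, 0.3]
gripper_width: 0.002
```

```bash
python3 meas.py 12; python3 -c "
from h import *
plan([.514,.0696,.0992],48)"
```

```text
n 5 q 30.0 t 15.35 ang 169.9 w 2.473 now 15.55 last 190.8 res 0.9
[ 0.5161  0.0691  0.1571  0.2445  0.0699 -0.1096]
0.1 0.15 ([(np.float64(16.53), np.float64(2.03)), (np.float64(21.36), np.float64(0.68))], np.float64(25.09), np.float64(29.662447543016924))
0.09 0.15 ([(np.float64(16.52), np.float64(2.06)), (np.float64(21.02), np.float64(0.82))], np.float64(25.46), np.float64(58.9172079858547))
0.11 0.15 ([(np.float64(16.54), np.float64(2.0)), (np.float64(21.81), np.float64(0.52))], np.float64(24.75), np.float64(3.2536179091810027))
0.1 0.14 ([(np.float64(16.53), np.float64(2.04)), (np.float64(21.16), np.float64(0.77))], np.float64(25.53), np.float64(50.57466569518692))
0.1 0.16 ([(np.float64(16.53), np.float64(2.02)), (np.float64(21.61), np.float64(0.58))], np.float64(24.69), np.float64(10.232374919767267))
t 15.55 tcp [0.5155 0.0693 0.1568] jaw 47.9 F [-0.09  0.44 -0.41] q [-0.09  0.15  1.82  0.    1.17 -0.93]
rotvec/5deg [-0.01 -0.   -0.  ] shift mm, after turn [57.6  1.3 -0.8]
```

Emit:
jog_arm:
  steps: "25 0 0 0 0 0 0; 25 0 0 0 0 0 0; 6.5 0 0 0 0 0 0; 0 0 0 0 0 0 0"

```text
time_s: 15.95
tcp_pos: [0.5146, 0.0695, 0.0995]
tool_rot: [2.213, 1.568, 3.05]
wrist_force: [0.1, -0.1, -0.1]
gripper_width: 0.008
```

```bash
python3 meas.py 8
```

```text
n 8 q 64.0 t 16.125 ang -85.6 w 2.266 now 16.35 last -63.1 res 0.2
[ 0.516   0.0694  0.1012 -0.2813 -0.3724  0.2346]
0.1 0.15 ([(np.float64(16.5), np.float64(2.13)), (np.float64(20.87), np.float64(0.84))], np.float64(25.33), np.float64(61.54986399738783))
0.09 0.15 ([(np.float64(16.5), np.float64(2.13)), (np.float64(20.69), np.float64(0.94))], np.float64(25.66), np.float64(86.06935760158319))
0.11 0.15 ([(np.float64(16.5), np.float64(2.12)), (np.float64(21.08), np.float64(0.74))], np.float64(25.02), np.float64(39.32983149778846))
0.1 0.14 ([(np.float64(16.5), np.float64(2.13)), (np.float64(20.76), np.float64(0.91))], np.float64(25.75), np.float64(80.53594106792974))
0.1 0.16 ([(np.float64(16.5), np.float64(2.12)), (np.float64(20.99), np.float64(0.78))], np.float64(24.95), np.float64(43.94884847137871))
```

Emit:
jog_arm:
  steps: "2 0 0 0 0 0 0; 0 0 0 0 0 0 0; 0 0 0 0 0 0 0; 0 0 0 0 0 0 0; 0 0 0 0 0 0 0; 0 0 0 0 0 0 0; 0 0 0 0 0 0 0; 0 0 0 0 0 0 0; 0 0 0 0 0 0 0; 0 0 0 0 0 0 0; 0 0 0 0 0 0 0; 0 0 0 0 0 0 0; 0 0 0 0 0 0 0; 0 0 0 0 0 0 0; 0 0 0 0 0 0 0"

```text
time_s: 17.85
tcp_pos: [0.5155, 0.0694, 0.0984]
tool_rot: [-2.179, 1.571, -1.342]
wrist_force: [-0.7, 0.5, -0.0]
gripper_width: 0.004
```

Emit:
jog_arm:
  steps: "0 0 0 0 0 0 0; 0 0 0 0 0 0 0; 0 0 0 0 0 0 0; 0 0 0 0 0 0 0; 0 0 0 0 0 0 0; 0 0 0 0 0 0 0; 0 0 0 0 0 0 0; 0 0 0 0 0 0 0; 0 0 0 0 0 0 0; 0 0 0 0 0 0 0; 0 0 0 0 0 0 0"

```text
time_s: 18.95
tcp_pos: [0.5155, 0.0695, 0.0984]
tool_rot: [-0.125, 1.571, 0.711]
wrist_force: [0.5, 0.8, 0.4]
gripper_width: 0.002
```

```bash
python3 meas.py 8
```

```text
n 8 q 65.0 t 19.125 ang -134.4 w 1.428 now 19.35 last -120.2 res 0.2
[ 5.155e-01  6.940e-02  9.840e-02 -6.360e-02  4.000e-04  1.600e-02]
0.1 0.15 ([(np.float64(20.48), np.float64(1.06))], np.float64(25.81), np.float64(108.88463345879923))
0.09 0.15 ([(np.float64(20.47), np.float64(1.07))], np.float64(26.0), np.float64(118.00324492117412))
0.11 0.15 ([(np.float64(20.49), np.float64(1.04))], np.float64(25.64), np.float64(100.4505027124808))
0.1 0.14 ([(np.float64(20.47), np.float64(1.07))], np.float64(26.16), np.float64(119.73580450734583))
0.1 0.16 ([(np.float64(20.49), np.float64(1.04))], np.float64(25.5), np.float64(98.94365359666917))
```

Emit:
jog_arm:
  steps: "-0.8 0 0 0 0 0 0; 0 0 0 0 0 0 0; 0 0 0 0 0 0 0; 0 0 0 0 0 0 0; 0 0 0 0 0 0 0; 0 0 0 0 0 0 0"

```text
time_s: 19.95
tcp_pos: [0.5154, 0.0694, 0.0992]
tool_rot: [2.202, 1.571, 3.038]
wrist_force: [-0.7, 0.1, -0.2]
gripper_width: 0.008
```

```bash
python3 meas.py 5
```

```text
n 5 q 64.0 t 20.05 ang -64.5 w 1.184 now 20.2 last -57.8 res 0.1
[ 0.5154  0.0694  0.0992 -0.262  -0.1959  0.1673]
0.1 0.15 ([(np.float64(20.46), np.float64(1.08))], np.float64(25.87), np.float64(113.7307688327227))
0.09 0.15 ([(np.float64(20.46), np.float64(1.08))], np.float64(26.01), np.float64(119.6748951904521))
0.11 0.15 ([(np.float64(20.46), np.float64(1.07))], np.float64(25.73), np.float64(108.18854648998855))
0.1 0.14 ([(np.float64(20.46), np.float64(1.08))], np.float64(26.18), np.float64(122.17889760134098))
0.1 0.16 ([(np.float64(20.46), np.float64(1.07))], np.float64(25.59), np.float64(106.02733992270835))
```

Emit:
jog_arm:
  steps: "0 0 0 0 0 0 0"

```text
time_s: 20.3
tcp_pos: [0.5154, 0.0694, 0.0992]
tool_rot: [2.315, 1.571, -3.131]
wrist_force: [1.1, 0.7, 0.2]
gripper_width: 0.005
```

```bash
python3 -c "
from h import *
print(rib(cams.camera('side')),manip.sense()['time_s'])"
```

```text
(np.float64(-47.94855331933984), np.float64(64.32857142857145)) 20.35
```

Emit:
jog_arm:
  steps: "4.3 0 0 0 0 0 0; 0 0 0 0 0 0 0; 0 0 0 0 0 0 0; 0 0 0 0 0 0 0; 0 0 0 0 0 0 0; 0 0 0 0 0 0 0; 0 0 0 0 0 0 0; 0 0 0 0 0 0 0; 0 0 0 0 0 0 0"

```text
time_s: 21.25
tcp_pos: [0.5157, 0.0693, 0.095]
tool_rot: [-1.129, 1.57, -0.292]
wrist_force: [0.5, -0.9, 2.9]
gripper_width: 0.006
```

```bash
python3 -c "
from h import *
for i in range(4):
    s=manip.sense();print(s['time_s'],rib(cams.camera('side')),s['wrist_force'].round(2),s['tcp_pos'].round(4))"
```

```text
21.25 (np.float64(-39.75146657853425), np.float64(62.74285714285715)) [ 0.51 -0.89  2.91] [0.5157 0.0693 0.095 ]
21.3 (np.float64(-39.772704796439754), np.float64(62.6857142857143)) [ 1.34 -1.3   2.74] [0.5157 0.0693 0.095 ]
21.35 (np.float64(-39.764095755715054), np.float64(62.70000000000002)) [ 0.65 -0.38  1.66] [0.5157 0.0694 0.095 ]
21.4 (np.float64(-39.762766618347484), np.float64(62.67142857142858)) [ 2.14 -2.4   2.81] [0.5157 0.0693 0.095 ]
```

Emit:
jog_arm:
  steps: "-5 0 0 0 0 0 0; -25 0 0 0 0 0 0; -35 0 0 0 0 0 0; -35 0 0 0 0 0 0; 0 30 0 0 0 0 0; 0 30 0 0 0 0 0; 0 0 0 0 0 0 0"

```text
time_s: 22.15
tcp_pos: [0.4679, 0.1116, 0.1945]
tool_rot: [1.955, 1.568, 2.794]
wrist_force: [-0.2, 0.7, -0.0]
gripper_width: 0.005
```

```bash
python3 cmp.py z1.png top
```

```text
22.15 [-33.96 -33.81 -33.57]
```

View pics/z1.png

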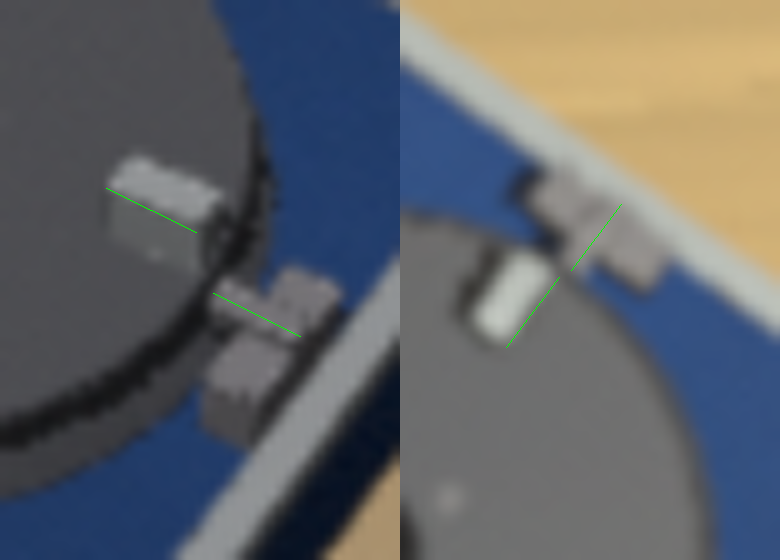

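The rib went past on lift-off: the upward move dragged it sideways. It now stands near −33°. I'll run the cycle again, this time braking on the near side, where a lift pulls radially, and with a slow lift.

Emit:
jog_arm:
  steps: "20 0 0 -0.9 0 0 0; 10 0 0 -0.9 0 0 0; 0 0 0 0 0 0 0; 0 0 0 0 0 0 0"

```text
time_s: 22.75
tcp_pos: [0.4713, 0.1092, 0.1649]
tool_rot: [2.162, 1.57, -3.13]
wrist_force: [-0.4, 0.1, 0.3]
gripper_width: 0.003
```

Run:
```python
from h import *
A=[rib(cams.camera('side'))[0] for _ in range(3)];print(A)
a=np.radians(A[-1]);e=np.array([np.cos(a),np.sin(a)]);t=np.array([-e[1],e[0]])
p=H+.086*e-.056*t;print(p,np.degrees(a)+90)
plan([*p,.1065],57)
```

```text
[np.float64(-32.54826191065973), np.float64(-32.53675312836662), np.float64(-32.547295903634335)]
[ 0.58976574 -0.05397269] 57.452704096365665
t 22.9 tcp [0.4716 0.1094 0.1656] jaw 56.9 F [ 1.47 -0.25  0.72] q [-0.02  0.06  1.9  -0.    1.18 -1.01]
rotvec/5deg [-0.03  0.01  0.01] shift mm, after turn [  59.1 -188.1  -72.7]
```

Emit:
jog_arm:
  steps: "0 -38 -15 0 0 0 0; 0 -38 -15 0 0 0 0; 0 -38 -15 0 0 0 0; 0 -38 -14 0 0 0 0; 0 -36 -14 0 0 0 0; 0 0 0 0 0 0 0; 30 0 0 0 0 0 0; 29 0 0 0 0 0 0; 0 0 0 0 0 0 0; 0 0 0 0 0 0 0"

```text
time_s: 23.9
tcp_pos: [0.5884, -0.0536, 0.1063]
tool_rot: [1.76, 1.57, 2.754]
wrist_force: [0.6, -0.5, 0.2]
gripper_width: 0.006
```

Emit:
jog_arm:
  steps: "0 0 8 0 0 0 0; 0 0 18 0 0 0 0; 0 0 18 0 0 0 0; 0 0 6 0 0 0 0; -25 0 -4 0 0 0 0; -25 0 0 0 0 0 0; 0 31 -4 0 0 0 0; 0 31 -5 0 0 0 0; 0 30 -5 0 0 0 0; 0 30 -4 0 0 0 0; 0 0 0 0 0 0 0; 25 0 0 0 0 0 0; 20 0 0 0 0 0 0; 0 0 0 0 0 0 0; 0 0 0 0 0 0 0"

```text
time_s: 25.4
tcp_pos: [0.5023, 0.036, 0.1112]
tool_rot: [2.062, 1.571, 3.056]
wrist_force: [0.2, -0.5, 0.8]
gripper_width: 0.007
```

```bash
python3 meas.py 8; python3 -c "
from h import *
plan([.5025,.0363,.0992],57)"
```

```text
t 25.8 tcp [0.502  0.0358 0.1114] jaw 56.9 F [-0.42  0.36  0.56] q [-0.16  0.18  1.89 -0.    1.07 -1.16]
rotvec/5deg [-0.01  0.    0.01] shift mm, after turn [12.2 -0.1  0.7]meas.py:8: RuntimeWarning: Mean of empty slice.
  t=S[:,0];tm=t[k].mean();w,b=np.polyfit(t[k]-tm,a[k],1)
  ret = ret.dtype.type(ret / rcount)
Traceback (most recent call last):
  File "meas.py", line 8, in <module>
    t=S[:,0];tm=t[k].mean();w,b=np.polyfit(t[k]-tm,a[k],1)
                                ~~~~~~~~~~^^^^^^^^^^^^^^^^
TypeError: expected non-empty vector for x
```

Emit:
jog_arm:
  steps: "6 0 0 0 0 0 0; 6 0 0 0 0 0 0; 0 0 0 0 0 0 0"

```text
time_s: 26.1
tcp_pos: [0.5008, 0.036, 0.0977]
tool_rot: [1.981, 1.569, 2.975]
wrist_force: [-0.2, 0.1, -1.2]
gripper_width: 0.009
```

```bash
python3 meas.py 9
```

```text
n 9 q 64.0 t 26.3 ang -69.9 w 2.281 now 26.55 last -44.1 res 0.4
[ 0.5015  0.0359  0.0987  0.0013  0.0341 -0.0215]
0.1 0.15 ([(np.float64(26.55), np.float64(2.19)), (np.float64(30.67), np.float64(0.94))], np.float64(35.55), np.float64(82.64236109992788))
0.09 0.15 ([(np.float64(26.55), np.float64(2.19)), (np.float64(30.53), np.float64(1.03))], np.float64(35.88), np.float64(107.50614867187545))
0.11 0.15 ([(np.float64(26.55), np.float64(2.18)), (np.float64(30.84), np.float64(0.85))], np.float64(35.24), np.float64(60.117165174961315))
0.1 0.14 ([(np.float64(26.55), np.float64(2.19)), (np.float64(30.59), np.float64(1.0))], np.float64(35.97), np.float64(101.77460953255525))
0.1 0.16 ([(np.float64(26.55), np.float64(2.19)), (np.float64(30.77), np.float64(0.88))], np.float64(35.16), np.float64(64.90272220107448))
```

Emit:
jog_arm:
  steps: "0 0 0 0 0 0 0; 0 0 0 0 0 0 0; 0 0 0 0 0 0 0; 0 0 0 0 0 0 0; 0 0 0 0 0 0 0"

```text
time_s: 27.05
tcp_pos: [0.5017, 0.0359, 0.0989]
tool_rot: [2.219, 1.571, -3.07]
wrist_force: [-0.3, 0.5, -0.3]
gripper_width: 0.007
```

Emit:
jog_arm:
  steps: "0 0 0 0 0 0 0; 0 0 0 0 0 0 0; 0 0 0 0 0 0 0; 0 0 0 0 0 0 0; 0 0 0 0 0 0 0; 0 0 0 0 0 0 0; 0 0 0 0 0 0 0; 0 0 0 0 0 0 0; 0 0 0 0 0 0 0; 0 0 0 0 0 0 0; 0 0 0 0 0 0 0; 0 0 0 0 0 0 0; 0 0 0 0 0 0 0; 0 0 0 0 0 0 0; 0 0 0 0 0 0 0; 0 0 0 0 0 0 0; 0 0 0 0 0 0 0; 0 0 0 0 0 0 0"

```text
time_s: 28.85
tcp_pos: [0.5017, 0.0359, 0.0989]
tool_rot: [-2.437, 1.571, -1.443]
wrist_force: [0.5, -0.3, -0.0]
gripper_width: 0.004
```

```bash
python3 meas.py 8
```

```text
n 2 q 24.0 t 29.175 ang -122.3 w 1.014 now 29.25 last -120.8 res 0.0
[ 0.5017  0.0359  0.0989 -0.0089 -0.4016 -0.129 ]
0.1 0.15 ([(np.float64(31.02), np.float64(0.59))], np.float64(34.34), np.float64(14.907846158075357))
0.09 0.15 ([(np.float64(30.99), np.float64(0.61))], np.float64(34.46), np.float64(19.038932905527368))
0.11 0.15 ([(np.float64(31.04), np.float64(0.57))], np.float64(34.23), np.float64(11.031445950367505))
0.1 0.14 ([(np.float64(30.99), np.float64(0.61))], np.float64(34.62), np.float64(21.713320171765922))
0.1 0.16 ([(np.float64(31.04), np.float64(0.57))], np.float64(34.08), np.float64(8.725316305337419))
```

Emit:
jog_arm:
  steps: "0 0 0 0 0 0 0; 0 0 0 0 0 0 0; 0 0 0 0 0 0 0; 0 0 0 0 0 0 0"

```text
time_s: 29.65
tcp_pos: [0.5017, 0.0359, 0.0989]
tool_rot: [2.297, 1.571, -2.992]
wrist_force: [-0.7, 0.2, 1.1]
gripper_width: 0.005
```

```bash
python3 meas.py 6
```

```text
n 6 q 65.0 t 29.775 ang -74.9 w 1.331 now 29.95 last -65.5 res 0.2
[0.5017 0.0359 0.0989 0.2589 0.0408 0.1357]
0.1 0.15 ([(np.float64(30.28), np.float64(1.19))], np.float64(36.13), np.float64(141.8291452628882))
0.09 0.15 ([(np.float64(30.28), np.float64(1.2))], np.float64(36.3), np.float64(149.61222864214486))
0.11 0.15 ([(np.float64(30.28), np.float64(1.18))], np.float64(35.97), np.float64(134.60842209754483))
0.1 0.14 ([(np.float64(30.28), np.float64(1.2))], np.float64(36.46), np.float64(151.7254078160051))
0.1 0.16 ([(np.float64(30.28), np.float64(1.19))], np.float64(35.83), np.float64(132.77896483772085))
```

Emit:
jog_arm:
  steps: "0 0 0 0 0 0 0; 0 0 0 0 0 0 0"

```text
time_s: 30.15
tcp_pos: [0.5017, 0.0359, 0.0989]
tool_rot: [1.232, 1.571, 2.226]
wrist_force: [0.2, 0.6, -0.1]
gripper_width: 0.004
```

```bash
python3 -c "
from h import *
print(rib(cams.camera('side')),manip.sense()['time_s'])"
```

```text
(np.float64(-47.56881686092927), np.float64(64.57142857142858)) 30.2
```

Emit:
jog_arm:
  steps: "4 0 0 0 0 0 0; 0 0 0 0 0 0 0; 0 0 0 0 0 0 0; 0 0 0 0 0 0 0; 0 0 0 0 0 0 0; 0 0 0 0 0 0 0; 0 0 0 0 0 0 0; 0 0 0 0 0 0 0"

```text
time_s: 31.0
tcp_pos: [0.502, 0.0359, 0.0951]
tool_rot: [-1.018, 1.57, -0.024]
wrist_force: [2.4, 0.3, 3.2]
gripper_width: 0.004
```

```bash
python3 -c "
from h import *
for i in range(3):
    s=manip.sense();print(s['time_s'],rib(cams.camera('side')),s['wrist_force'].round(2),s['tcp_pos'].round(4))"
```

```text
31.0 (np.float64(-38.93882156289177), np.float64(62.65714285714286)) [2.38 0.3  3.22] [0.502  0.0359 0.0951]
31.05 (np.float64(-38.94206528090825), np.float64(62.51428571428572)) [ 2.32 -0.59  2.24] [0.502  0.0359 0.0951]
31.1 (np.float64(-38.93633974043043), np.float64(62.79999999999998)) [ 3.01 -0.03  3.13] [0.502  0.0359 0.0951]
```

Emit:
jog_arm:
  steps: "-0.3 0 0 0 0 0 0; -0.3 0 0 0 0 0 0; -0.3 0 0 0 0 0 0; -0.3 0 0 0 0 0 0; -0.3 0 0 0 0 0 0; -0.3 0 0 0 0 0 0; -1 0 0 0 0 0 0; -3 0 0 0 0 0 0; -8 0 0 0 0 0 0; -20 0 0 0 0 0 0; -30 0 0 0 0 0 0; -40 0 0 0 0 0 0; 0 0 0 0 0 0 0"

```text
time_s: 32.45
tcp_pos: [0.505, 0.0355, 0.2049]
tool_rot: [-1.16, 1.561, -0.166]
wrist_force: [0.3, -0.1, 0.2]
gripper_width: 0.005
```

```bash
python3 cmp.py z2.png top; python3 -c "
from h import *
plan([.5,.036,.2],57)"
```

```text
32.45 [-38.43 -38.45 -38.44]
t 32.65 tcp [0.5009 0.036  0.1978] jaw 57.0 F [ 0.58  0.06 -0.26] q [-0.16  0.06  1.83 -0.    1.26 -1.16]
rotvec/5deg [-0.01 -0.01 -0.02] shift mm, after turn [-2.2  0.7 -0.5]
```

View pics/z2.png

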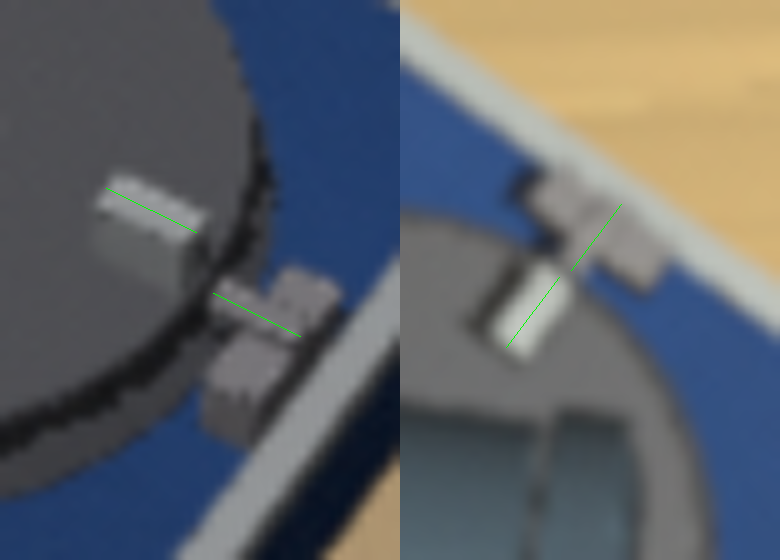

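The rib is at rest at −38.4° and in line with the pointer in both views. The arm is clear, so I'm handing in.

```bash
python3 -c "
from station import manip
print(manip.sign_off())"
```

```text
the job is handed in; nothing more can be done
None
```

The wheel is parked with its rib in line with the pointer, and the job was handed in at about 32.7 s. It took three flick-and-brake cycles, because the first two did not park well.

- **First cycle:** the rib stopped about 2° short of the pointer. The finger also stayed on for only about 0.35 s after it stood still.
- **Second cycle:** the wheel stopped about 1.5° short, but lifting off dragged it round to about 5.5° past the pointer.
- **Final cycle:**
  - **Spin:** I flicked the rib with the shut fingertips. About 2 s later the wheel was still turning at 2.3 rad/s, and it ran untouched for about 6 s.
  - **Brake:** I pressed the flat top lightly, with about 3 N down, while it turned at about 1.2 rad/s. The finger stayed on for about 0.8 s after the wheel stood still. I then lifted off slowly.

**Last checks:** after lift-off the rib held steady at −38.4° in three pictures. The pointer is at −38.3°, give or take about 0.7°, and the side and top views both show them in line. The arm was about 0.1 m above the wheel with no wrist force beyond sensor noise. I did not separately recheck where the loose things stood, but the arm's path kept clear of them.

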